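# Fit the water-filter cartridge in its V saddles and clamp it

## Robot

A 6-joint arm with a two-finger parallel gripper is mounted at the origin on a cart in front of the work surface, level with it; the furniture and walls round the work are solid. World frame = base frame: x ahead of the robot, y to its left, z up, the work surface at z = 0. Lengths are in m, angles in rad, forces in N, time in s.
With the tool pointing down it reaches from about 0.35 to 0.85 m from the base axis. Payload 8.1 kg.
Tool frame: the origin (TCP) lies midway between the tips of the shut fingers; the grasp point (between the pads) lies 19 mm behind it; z points along the fingers, y is the line along which they close (so a half turn about z gives the same grasp; the last joint's range is limited). The gripper opens to 93 mm and grips with 3 to 60 N. Pads are 15 mm wide; open, the fingers measure 128 mm over their backs; the gripper's body (75 mm by 188 mm) begins 65 mm behind the grasp point.
Start: joints at [1.106, 0.13, 1.488, -0, 1.523, -0.085], TCP at [0.222, 0.557, 0.219] pointing down, gripper open.
Joint ranges: [-2.96, 2.96], [-0.89, 2.26], [0.02, 2.5], [-1.34, 4.48], [0, 2.73], [-2.66, 2.66]. Speed limits (rad/s): [2.39, 2.39, 2.79, 3.14, 3.14, 3.14].

## Interface

Orientations are given as a unit quaternion [x, y, z, w].
In Python, from station import manip gives the robot as it stands. Calls block until the motion is done:
- manip.move_pose(position, orientation): joint-space move of the TCP to a pose.
- manip.move_l(position, attitude=None, feed=0.15, threshold=None): straight line of the TCP; attitude=None keeps the orientation; feed is the mean speed in m/s. With threshold (N) it stops when the force on the tool has changed by that much, and returns True; else False.
- manip.move_joints(angles): joint-space move.
- manip.set_gripper(opening, newtons=None): finger opening in m; newtons is the grip in N (None keeps the last); returns when the fingers have stopped.
- manip.wait(seconds).
- manip.ik(position, orientation): joint angles nearest the present ones, or None.
- manip.snapshot(name): name is "side" or "top" or "wrist"; returns the picture (400x640x3 uint8, blue, green, red); there is no depth.
- manip.get_calibration(name): a dict with "K" (3x3 intrinsics, pixels), "k1" (the pictures are not rectified: a ray, as slopes to the right and down, at radius r is drawn at 1 + k1 r^2 times it, then the intrinsics apply), "view" (4x4, takes a point from world to camera coordinates); the wrist camera has in their place "T_tool_cam" (4x4, takes a point from camera to tool coordinates, whose origin is the TCP and whose axes are the flange's). Camera axes: x right, y down, z forward; pixel columns grow to the right and rows downward; lengths in m; the calibration is good to about 2 mm. A picture is of the moment at which its call begins: read the wrist's pose just before it. get_calibration takes no time and is no camera call.
A pose or a line that the arm cannot do raises manip.IKError and nothing moves.
- manip.finish_job(): hands the job in; it is judged then, once.
Readings, each from a call of its own:
- manip.read_time(): time.
- manip.read_joints(): joint angles.
- manip.read_joint_velocities(): joint speeds.
- manip.read_effort(): joint torques, N m.
- manip.read_position(): TCP position.
- manip.read_tcp_rot(): TCP orientation.
- manip.read_force(): force on the tool from outside, world axes, zero at the start.
- manip.read_wrist_torque(): the same for the moment, N m.
- manip.read_gripper_width(): finger opening in m.
- manip.read_gripper_force(): force on a finger pad.
Only numpy, scipy, OpenCV 4.12 (cv2) and the standard library are available. Lean on these libraries where they do the work, as an engineer would, in place of code of your own. Each camera call takes 0.05 s, during which the arm holds its last target. There are 200 camera calls.

## Task

Fit the new water-filter cartridge into the filter unit. Lower it gently, without dropping or forcing it, until the two V saddles carry it, its spigot pointing at the inlet but still just short of the gasket, and let go so that it centres itself in the Vs; then push it from its tail along the Vs until its shoulder is pressed firmly onto the inlet's rubber gasket, with about 12 N. Last, swing the clamp arm over and press its thumb pad down until the rubber foot bears firmly on the cartridge with about 12 N, and leave it clamped; the housing cracks and the gasket tears above 20 N, so feel your way, and leave the other things on the table where they are.

Things in the scene. Friction and masses are not known exactly. Their poses are not given: they have to be found in the camera images.
- cartridge: New filter cartridge lying on the table: white plastic cylinder with grey end bands and paper label, diameter 50 mm, body 200 mm long, 0.2 to 0.4 kg. Origin on its axis at the middle of the body, 25 mm above the table. x runs along the axis to the spigot end. It can roll about x, so its y and z may point anywhere. Grip it across its 50 mm within 20 mm of the middle.
- cartridge_shoulder (a point): On the cartridge's axis in the plane of the shoulder (cartridge x = +100 mm), the flat ring that seals on the gasket. From its middle the spigot, a grey stub 16 mm in diameter, projects 22 mm further.
- cartridge_tail (a point): Middle of the cartridge's flat tail face (cartridge x = -100 mm), 50 mm in diameter: push here.
- cradle: Base of the filter unit, screwed down: white plate 280 x 104 x 10 mm (x -95 to +185 mm) with two grey V saddles. Origin on the table under the axis of the Vs; x points along the Vs to the inlet, z up. Saddles at x -87 to -63 and +43 to +67 mm, 88 mm wide, 67 mm high; 90 degree Vs, 74 mm wide at the top. A cartridge in both Vs has its axis at y = 0, z = 65 mm.
- v_seat (a point): Cradle x = -28, y = 0, z = 65 mm: a good place for the cartridge's middle when it is lowered into the Vs. The spigot's tip is then 10 to 18 mm short of the gasket, and the fingers go down between the saddles. From here the cartridge slides home along the Vs with a drag of 1 to 6 N.
- inlet: Inlet head: white block 36 x 66 x 82 mm on the plate's +x end, with a round grey collar 46 mm in diameter looking to -x. Origin at the middle of its underside, 10 mm above the table; axes as the cradle's. Screwed in a slot, so it stands 146 to 154 mm from the cradle's origin. Bore 19 mm in diameter, 24 mm deep, in line with the Vs.
- gasket_face (a point): Middle of the free face of the black rubber gasket round the bore's mouth (inlet x = -42, y = 0, z = +55 mm). The gasket gives about 8 N per mm for 3 mm, then it is hard.
- clamp: Clamp arm: steel bar 14 mm wide, 10 mm thick. Origin on its pivot, at x = +55, y = -50, z = 107 mm of the cradle, between posts 115 mm high; x is the hinge axis (along the cradle's x), y runs along the bar. At y = 50 mm a screw spindle with a springy rubber foot (10 N per mm, 3 mm) that meets the cartridge's top; it is screwed out to a length that differs by 6 mm either way.
- clamp_hinge (a joint): Angle of the clamp arm: 0 = level over the cartridge (pointing to the cradle's +y), grows as it opens, pi/2 = upright. Starts at 1.5 to 2.0; range -0.25 to 2.1. It meets a seated cartridge between +0.13 and -0.13. The hinge is stiff (0.3 N m) and stays where it is left.
- clamp_thumb (a point): Middle of the upper face of the black thumb pad (30 x 26 x 10 mm) at the arm's free end, 88 mm from the pivot. Push it from the outside to swing the arm over, then from above. The stiff hinge takes about 3 N; a push of F newtons down here puts about 1.75 F - 5 newtons on the foot.
- mug: Bystander: striped mug with a handle, 89 mm high. Leave it alone.
- tea_box: Bystander: red cardboard tea box, 66 x 73 x 125 mm. Leave it alone.
- scissors: Bystander: blue-handled scissors lying flat, 199 mm long. Leave them alone.
- spice_jar: Bystander: round spice jar with a white cap, 47 mm in diameter, 98 mm high. Leave it alone.

How it is judged:
On the way, in this order (a step that is already met when the one before it is completed fails the run):
1. the cartridge rests by itself in both V saddles, let go, spigot towards the inlet, its shoulder still at least 3 mm short of the gasket (y of cartridge in the frame of cradle between -0.002 and 0.002 m and z of cartridge in the frame of cradle between 0.063 and 0.067 m and angle between the x axis of cartridge and the x axis of cradle, either way round below 0.03 rad and x of cartridge_shoulder in the frame of cradle above 0.04 m and x of cartridge_shoulder in the frame of inlet below -0.045 m and contact force between the fingers and cartridge below 0.2 N and linear speed of cartridge below 0.02 m/s), for 0.2 s.
2. the shoulder is pressed onto the gasket with more than 8 N (contact force between cartridge and inlet above 8 N and x of cartridge_shoulder in the frame of inlet above -0.0435 m), for 0.1 s.
3. the clamp's foot is pressed onto the cartridge with more than 8 N (contact force between clamp and cartridge above 8 N), for 0.1 s.
At the end, for the whole second after the job is handed in: The cartridge lies in both V saddles (axis within 2 mm sideways and in height and 0.03 rad of the Vs), spigot in the inlet, shoulder within 2 mm of the gasket's free face or closer, the clamp's foot still bearing on it with more than 2 N, everything at rest (y of cartridge in the frame of cradle between -0.002 and 0.002 m and z of cartridge in the frame of cradle between 0.063 and 0.067 m and angle between the x axis of cartridge and the x axis of cradle, either way round below 0.03 rad and x of cartridge_shoulder in the frame of cradle above 0.04 m and x of cartridge_shoulder in the frame of inlet above -0.044 m and contact force between clamp and cartridge above 2 N and linear speed of cartridge below 0.01 m/s); the robot touches nothing.
It fails at once if the cartridge presses on the inlet or its gasket with more than 20 N (contact force between cartridge and inlet above 20 N).
It fails at once if the clamp presses on the cartridge with more than 20 N (contact force between clamp and cartridge above 20 N).
It fails at once if the cartridge is forced into the saddles with more than 30 N, the clamp not yet on it (contact force between cartridge and cradle above 30 N and contact force between clamp and cartridge below 0.5 N).
It fails at once if the cartridge is dropped: it moves faster than 0.25 m/s with no finger on it (a free fall of about 3 mm) (linear speed of cartridge above 0.25 m/s and contact force between the fingers and cartridge below 0.1 N).
It fails at once if the mug, tea box, scissors or spice jar is moved by more than 30 mm (distance of any of mug, tea_box, scissors, spice_jar from where it was at the start of the episode above 0.03 m).
It also fails if it takes over 72 s, if anything falls off the work surface, if the arm or the gripper's body presses on something with over 40 N, if the wrist force passes 120 N, or if a joint passes its speed limit or range.

## Working session

There is one attempt and no reset: what is moved stays moved. The work goes in short steps, each a Python script; the robot and the scene stay as the last script left them, time stands still between calls to the robot, and variables do not carry over. Pictures are saved under pics/ and viewed, at most 12 in all, crops included, and the job is handed in when it is done.

```bash
mkdir -p pics; ls; python3 - <<'E'
from station import manip as m
import cv2
for n in ("top","side"):
    cv2.imwrite(f"pics/{n}0.png",m.snapshot(n)); c=m.get_calibration(n); print(n,c)
print(m.get_calibration("wrist"),m.read_time(),m.read_tcp_rot())
E
```

```text
pics
top {'K': array([[371.18042142,   0.        , 315.17643512],
       [  0.        , 371.18042142, 202.86007314],
       [  0.        ,   0.        ,   1.        ]]), 'k1': 0.02031935658840079, 'view': array([[-0.00696217, -0.99990138, -0.01219661,  0.1046954 ],
       [-0.98699961,  0.00882984, -0.16047993,  0.59836039],
       [ 0.1605718 ,  0.01092076, -0.98696375,  0.99925891],
       [ 0.        ,  0.        ,  0.        ,  1.        ]])}
side {'K': array([[389.56486953,   0.        , 317.82308241],
       [  0.        , 389.56486953, 200.97913706],
       [  0.        ,   0.        ,   1.        ]]), 'k1': -0.026936778697528075, 'view': array([[-0.98054272, -0.19542178,  0.01860938,  0.60950216],
       [-0.12790447,  0.56408876, -0.8157477 ,  0.08337145],
       [ 0.14891752, -0.80225569, -0.57810845,  0.9703734 ],
       [ 0.        ,  0.        ,  0.        ,  1.        ]])}
{'K': array([[316.12713031,   0.        , 318.73394255],
       [  0.        , 316.12713031, 202.33307326],
       [  0.        ,   0.        ,   1.        ]]), 'k1': 0.002043837877008478, 'T_tool_cam': array([[-1.29542689e-04, -9.61698644e-01, -2.74108922e-01,
         7.49659203e-02],
       [ 9.99999801e-01, -2.93916595e-04,  5.58597387e-04,
        -1.22978067e-03],
       [-6.17767511e-04, -2.74108795e-01,  9.61698491e-01,
        -1.65489386e-01],
       [ 0.00000000e+00,  0.00000000e+00,  0.00000000e+00,
         1.00000000e+00]])} 0.1 [ 1.88751955e-01  9.82024472e-01 -7.64037147e-04 -2.29973931e-04]
```

View pics/top0.png

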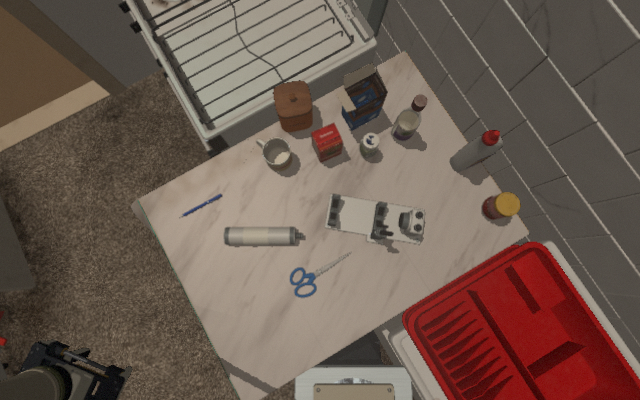

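View pics/side0.png

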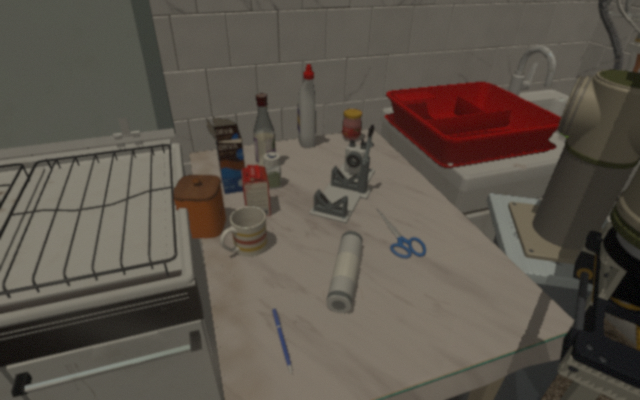

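The top view shows the cartridge at about (262,236) with its spigot to the right. The cradle is at about (376,220) with the inlet on its right, and the clamp stands up at (385,233). The scissors (320,275), jar (370,143) and tea box (327,142) are clear of the path. Next I'll take wrist close-ups of both.

```bash
cat > h.py <<'E'
import numpy as np, cv2
from scipy.spatial.transform import Rotation as R
from station import manip as m
def cam(n):
    c=m.get_calibration(n)
    if n=="wrist":
        T=np.eye(4);T[:3,:3]=R.from_quat(m.read_tcp_rot()).as_matrix();T[:3,3]=m.read_position();T=T@c["T_tool_cam"]
    else: T=np.linalg.inv(c["view"])
    return c["K"],c["k1"],T
def cast(C,uv,z):
    K,k,T=C; d=(np.atleast_2d(uv)-K[:2,2])/K[0,0]; s=d.copy()
    for _ in range(10): s=d/(1+k*(s**2).sum(1,keepdims=True))
    r=np.c_[s,np.ones(len(s))]@T[:3,:3].T
    return T[:3,3]+r*((z-T[2,3])/r[:,2])[:,None]
def proj(C,P):
    K,k,T=C; q=(np.atleast_2d(P)-T[:3,3])@T[:3,:3]; s=q[:,:2]/q[:,2:]
    return s*(1+k*(s**2).sum(1,keepdims=True))*K[0,0]+K[:2,2]
def down(ydir):  # tool pointing down with y axis along ydir (xy)
    y=np.array([ydir[0],ydir[1],0.]);y/=np.linalg.norm(y);z=np.array([0,0,-1.])
    return R.from_matrix(np.c_[np.cross(y,z),y,z]).as_quat()
def snap(n,f):
    C=cam(n);I=m.snapshot(n);cv2.imwrite("pics/"+f,I);np.save("pics/"+f[:-4]+".npy",np.array([C[0].ravel().tolist(),],float));return C,I
E
python3 - <<'E'
from h import *
C=cam("top")
print("cart",cast(C,[[224,235],[298,237],[304,237]],.025).round(3))
print("plate",cast(C,[[329,194],[425,208],[423,243],[325,228]],.01).round(3))
print("jar/box",cast(C,[[370,138],[327,135],[278,150]],.1).round(3), cast(C,[[350,253],[305,280]],0))
for p,yd in (((.47,.20,.25),(1,0)),((.47,.20,.25),(-1,0)),((.5,-.05,.3),(1,-.0)),((.5,-.05,.3),(-1,-.0))):
    q=m.ik(p,down(yd)); print(yd, None if q is None else np.round(q,2))
E
```

```text
cart [[0.512 0.361 0.025]
 [0.505 0.15  0.025]
 [0.505 0.133 0.025]]
plate [[ 0.632  0.06   0.01 ]
 [ 0.588 -0.219  0.01 ]
 [ 0.486 -0.208  0.01 ]
 [ 0.531  0.072  0.01 ]]
jar/box [[ 0.771 -0.053  0.1  ]
 [ 0.781  0.065  0.1  ]
 [ 0.739  0.201  0.1  ]] [[0.45947133 0.00088026 0.        ]
 [0.38392736 0.13113495 0.        ]]
(1, 0) [ 0.3  -0.12  1.69 -0.    1.58  0.3 ]
(-1, 0) None
(1, -0.0) [-0.2  -0.15  1.62 -0.    1.67 -0.2 ]
(-1, -0.0) None
```

```bash
python3 - <<'E'
from h import *
import pickle
m.move_pose([.508,.30,.22],down((1,0))); m.wait(.2)
C,I=snap("wrist","w1.png"); 
m.move_pose([.56,.03,.26],down((.28,-.0445))); m.wait(.2)
C2,I2=snap("wrist","w2.png")
pickle.dump((C,C2),open("C.pkl","wb"))
print(m.read_time())
E
```

```text
3.1083
```

View pics/w1.png

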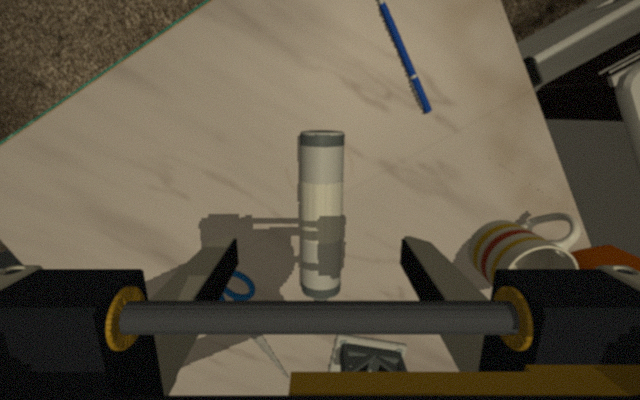

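View pics/w2.png

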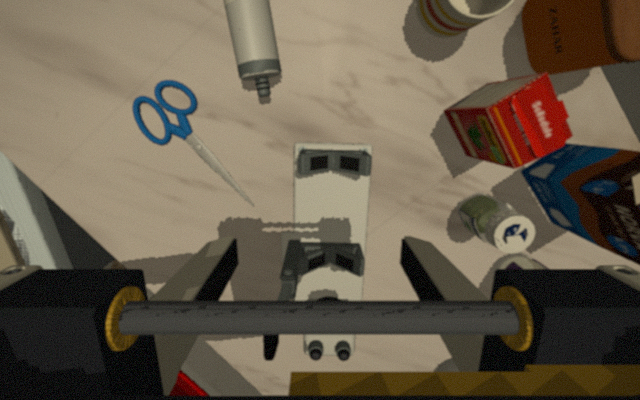

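w1 shows the cartridge from (322,131) at the tail to about (320,297) at the other end, about 45 px wide. w2 shows the cradle plate's tail end at (295..371,145), the saddles at rows ~160 and ~258, the open clamp at left (285,270) and the spigot at (263,88). I'll enlarge the cradle and measure the cartridge edges numerically.

```bash
python3 - <<'E'
from h import *
import pickle
C,C2=pickle.load(open("C.pkl","rb"))
I2=cv2.imread("pics/w2.png"); cv2.imwrite("pics/crop2.png",cv2.resize(I2[135:300,230:420],None,fx=3.6,fy=3.6,interpolation=cv2.INTER_CUBIC))
I=cv2.imread("pics/w1.png"); g=cv2.GaussianBlur(I,(3,3),0).astype(float).sum(2)
for r in (140,155,170,200,240,260,275):
    print(r,g[r,285:360:1].astype(int)[8:20],g[r,335:355].astype(int))
print(g[122:150,322].astype(int))
E
```

```text
140 [404 408 402 372 316 251 197 155 134 138 145 147] [203 200 197 191 183 174 161 163 215 298 365 397 407 413 415 414 416 417
 420 421]
155 [401 401 394 363 309 254 223 213 222 244 264 282] [392 385 373 360 350 338 324 315 331 373 402 407 402 398 398 402 406 406
 406 403]
170 [396 392 394 396 366 306 247 214 217 240 262 279] [383 373 364 354 343 331 319 323 350 387 408 412 411 411 408 403 399 398
 401 407]
200 [397 394 386 361 313 261 234 229 245 272 304 331] [418 410 400 391 380 361 342 346 368 391 399 397 395 393 393 396 397 395
 394 394]
240 [370 372 375 379 377 349 294 241 223 233 253 280] [233 233 229 218 204 198 203 222 267 324 369 389 393 393 395 395 393 392
 390 388]
260 [222 220 221 220 220 219 217 214 215 225 249 273] [215 208 202 199 193 191 201 227 274 332 369 382 386 387 387 389 385 383
 384 387]
275 [387 392 394 392 387 363 302 241 215 228 255 280] [208 203 194 199 228 285 346 381 389 387 387 387 386 388 391 393 391 388
 391 392]
[414 417 418 419 415 412 400 352 278 239 278 334 338 297 264 255 255 254
 251 252 253 247 243 251 289 353 404 429]
```

View pics/crop2.png

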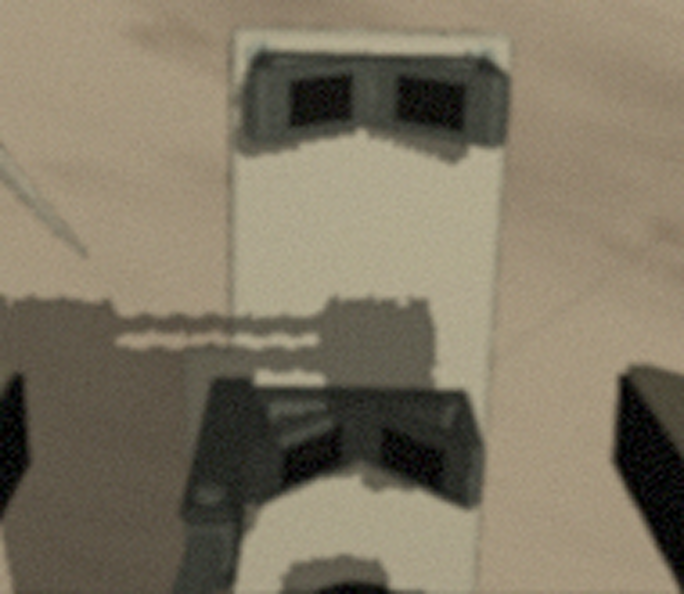

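The crop shows the plate's side edges at crop x≈233 and 505→493, its tail edge at crop y≈33, the saddles as dark shapes at y 55–150 and 385–500, and the clamp post/arm at left (215,450). I'll do subpixel line fits.

```bash
cat > fit.py <<'E'
from h import *
import pickle
C,C2=pickle.load(open("C.pkl","rb"))
def edge(sig,lo,hi,sgn):  # subpixel steepest edge
    d=sgn*np.gradient(sig)[lo:hi]; i=int(d.argmax()); w=d[max(i-2,0):i+3].clip(0); return lo+(np.arange(max(i-2,0),max(i-2,0)+len(w))*w).sum()/w.sum()
I=cv2.GaussianBlur(cv2.imread("pics/w2.png"),(3,3),0).astype(float)
f=I[:,:,0]-.6*I[:,:,2]
L=[(edge(f[r],286,304,1),r) for r in range(178,212,2)]
Rr=[(edge(f[r],358,378,-1),r) for r in range(178,225,2)]
T=[(c,edge(f[:,c],136,150,1)) for c in range(300,366,3)]
def line(p):
    p=cast(C2,np.array(p),.01)[:,:2]; vx,vy,x,y=cv2.fitLine(p.astype(np.float32),cv2.DIST_HUBER,0,.001,.001).ravel()
    d=np.array([vx,vy]); o=np.array([x,y]); n=np.array([-vy,vx]); print("line",d.round(4),o.round(4),"rms",np.median(abs((p-o)@n)).round(5)); return d,o
dl,ol=line(L);dr,or_=line(Rr);dt,ot=line(T)
for d in(dl,dr): d*=-np.sign(d[1])
xa=(dl+dr);xa/=np.linalg.norm(xa);n=np.array([-xa[1],xa[0]])
print("width",(ol-or_)@n,"perp",xa@dt)
mid=((ol@n)+(or_@n))/2; org=xa*(ot@xa+.095)+n*mid
print("cradle org",org.round(4),"xa",xa.round(4),"yaw",np.arctan2(xa[1],xa[0]).round(4))
# cartridge, w1
J=cv2.GaussianBlur(cv2.imread("pics/w1.png"),(3,3),0).astype(float).sum(2)
Z=.025;cs=[]
for r in [140,143,155,165,170,180,190,198,235,238]:
    a=edge(J[r],290,306,-1);b=edge(J[r],336,352,1);pa,pb=cast(C,[[a,r],[b,r]],Z)
    cs.append((pa+pb)[:2]/2);
    if r in(140,190,238):print("w",np.linalg.norm(pa-pb).round(4))
cs=np.array(cs);P=np.polyfit(cs[:,1],cs[:,0],1);print("axis x=",P,"res",(cs[:,0]-np.polyval(P,cs[:,1])).round(4))
rt=edge(J[:,322],124,134,-1);print("tail row",rt,cast(C,[[322,rt]],.025),cast(C,[[322,rt]],.05),"cam",C[2][:3,3])
# saddles check
def W(x,y,z): return np.r_[org+xa*x+n*y,z]
for x,y,z in((-.087,.044,.067),(-.087,-.044,.067),(-.087,.037,.067),(-.063,.044,.067),(.043,.044,.067),(.043,-.044,.067),(-.087,0,.03)):
    u=proj(C2,W(x,y,z))[0];print((x,y,z),u.round(1),"crop",((u-[230,135])*3.6).round())
E
python3 fit.py
```

```text
line [0.173  0.9849] [0.5241 0.0091] rms 0.00012
line [0.1837 0.983 ] [ 0.6219 -0.0114] rms 0.00014
line [ 0.9819 -0.1893] [0.5831 0.0642] rms 0.00028
width -0.099904664 perp 0.011142954
cradle org [ 0.5679 -0.0296] xa [-0.1784 -0.984 ] yaw -1.7501
w 0.0522
w 0.0544
w 0.0548
axis x= [-0.01101377  0.51369333] res [ 0.0003  0.0003 -0.0001  0.0003  0.0002 -0.     -0.0008 -0.0009  0.0005
  0.0003]
tail row 129.0741935483871 [[0.51166731 0.3578207  0.025     ]] [[0.51139819 0.35904552 0.05      ]] cam [0.50778657 0.37548254 0.38549607]
(-0.087, 0.044, 0.067) [374.  156.4] crop [519.  77.]
(-0.087, -0.044, 0.067) [296.2 154.5] crop [238.  70.]
(-0.087, 0.037, 0.067) [367.9 156.2] crop [496.  76.]
(-0.063, 0.044, 0.067) [372.5 177.2] crop [513. 152.]
(0.043, 0.044, 0.067) [366.6 261.1] crop [492. 454.]
(0.043, -0.044, 0.067) [295.8 259.6] crop [237. 448.]
(-0.087, 0, 0.03) [333.7 151.6] crop [373.  60.]
```

```bash
cat >> h.py <<'E'
org=np.array([.5675,-.029]);xa=np.array([-.178,-.984]);xa/=np.linalg.norm(xa);na=np.array([-xa[1],xa[0]])
def W(x,y,z): return np.r_[org+xa*x+na*y,z]
QC=down(na)
E
python3 - <<'E'
from h import *
import pickle
C,C2=pickle.load(open("C.pkl","rb"))
print("shoulder approx",cast(C2,[[262,79],[264,99]],.03).round(4))
c=np.array([.51369-.011*.2575,.2575]);q=down((1,.011))
m.move_pose([*c,.13],q); m.move_l([*c,.009],feed=.12)
m.set_gripper(.045,20); print("w",m.read_gripper_width(),m.read_gripper_force(),m.read_position(),m.read_force())
m.move_l([*c,.16],feed=.12); m.wait(.2)
print("w",m.read_gripper_width(),"F",m.read_force(),m.read_wrist_torque(),m.read_time())
C3,I=snap("wrist","w3.png");pickle.dump(C3,open("C3.pkl","wb"))
E
```

```text
shoulder approx [[0.5126 0.1525 0.03  ]
 [0.5104 0.1303 0.03  ]]
w 0.04918428557171046 19.976030588150024 [0.51068185 0.25746649 0.00889327] [-0.05358739  0.18954077 -0.08214855]
w 0.049680449848055 F [-0.19735276 -0.41749514 -2.58192895] [ 0.01122784  0.03058328 -0.02133344] 7.675
```

View pics/w3.png

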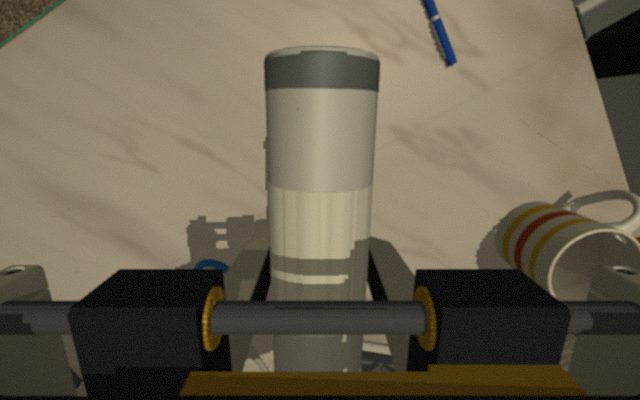

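w3 shows the cartridge held squarely, with its tail rim at about (322,47). Next I'll compute the grip offset, carry it over and lower by feel.

```bash
python3 - <<'E'
from h import *
import pickle
C3=pickle.load(open("C3.pkl","rb"))
g=cv2.GaussianBlur(cv2.imread("pics/w3.png"),(3,3),0).astype(float).sum(2)
print(g[38:62,322].astype(int))
for r in(46,50): print(r,cast(C3,[[322,r]],.201).round(4),"tcp",m.read_position())
m.move_pose(W(-.028,0,.19),QC)
print(m.read_position(),m.read_force(),m.read_time())
m.wait(.2);C4,I=snap("wrist","w4.png");pickle.dump(C4,open("C4.pkl","wb"))
snap("side","s4.png")
E
```

```text
[460 461 461 462 461 460 445 412 393 408 422 393 334 287 277 288 299 304
 308 308 306 305 304 305]
46 [[0.5112 0.3547 0.201 ]] tcp [0.51056956 0.25741036 0.15941732]
50 [[0.5113 0.3534 0.201 ]] tcp [0.51056956 0.25741036 0.15941732]
[ 5.72290602e-01 -3.25550880e-04  1.89725767e-01] [-0.43410832  0.14602977 -3.78506037] 8.7667
```

View pics/s4.png

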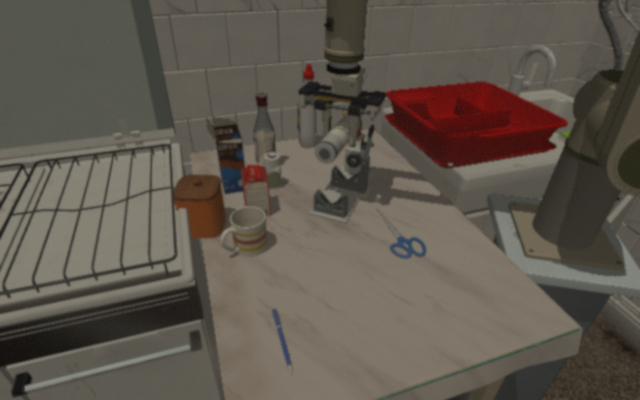

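The side view shows the cartridge held over the cradle (about (345,140)), aligned with the inlet. Lowering now.

```bash
python3 - <<'E'
from h import *
m.move_l(W(-.031,0,.062),QC,feed=.1); m.wait(.3)
print(m.read_force(),m.read_wrist_torque())
r=m.move_l(W(-.031,0,.044),feed=.012,threshold=3)
print(r,m.read_position(),m.read_force(),m.read_wrist_torque(),m.read_time())
E
```

```text
[-0.32503353 -0.53183708 -3.90549889] [-0.03425464  0.08100371 -0.02202149]
True [0.57300296 0.00144098 0.04962098] [ 0.10559257 -0.60469502  4.99928888] [-0.11298734 -0.06539368  0.19592467] 11.7917
```

Contact came at the expected height (0.0496 against 0.049). Releasing slowly.

```bash
python3 - <<'E'
from h import *
for w in (.050,.052,.056): m.set_gripper(w,5)
m.wait(.2);print(m.read_gripper_width(),m.read_gripper_force(),m.read_force())
m.set_gripper(.085); m.wait(.3)
p=m.read_position(); m.move_l([p[0],p[1],.20],feed=.15)
m.move_pose(W(-.09,0,.27),QC);m.wait(.2)
C5,I=snap("wrist","w5.png")
import pickle;pickle.dump(C5,open("C5.pkl","wb"));print(m.read_time(),m.read_force())
E
```

```text
0.05581221399597752 0.0 [ 0.18691271 -1.467076    0.28237131]
15.675 [-0.63789703  0.60765686 -0.30367766]
```

View pics/w5.png

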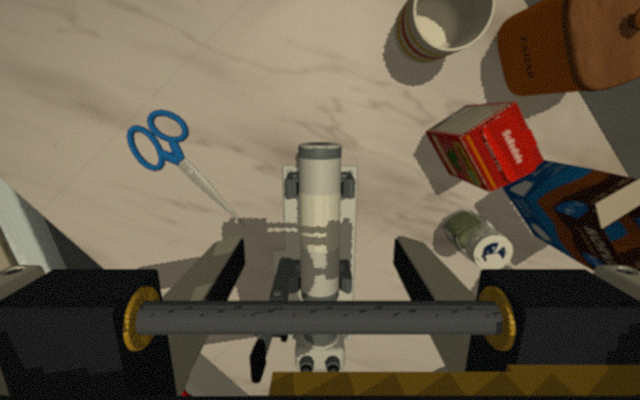

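The cartridge lies squarely in both Vs, with its tail rim at about (320,144) and body columns 300–341. I'll check its axis numerically, then push.

```bash
cat > push.py <<'E'
from h import *
import pickle
C5=pickle.load(open("C5.pkl","rb"))
for uv in ((320,146),(320.5,200),(320,250)):
    p=cast(C5,[uv],.085)[0]; print(uv,((p[:2]-org)@xa).round(4),((p[:2]-org)@na).round(4))
m.set_gripper(0.0,20)
m.move_pose(W(-.165,0,.13),QC); m.move_l(W(-.165,0,.046),feed=.12); m.wait(.2)
f0=m.read_force(); X=lambda:(m.read_position()[:2]-org)@xa
F=lambda:-(m.read_force()-f0)[:2]@xa
print("ready",F(),X(),m.read_time())
r=m.move_l(W(-.115,0,.046),feed=.03,threshold=1.5)
print(r,"contact",F(),X(),m.read_time())
E
python3 push.py
```

```text
(320, 146) -0.1285 0.001
(320.5, 200) -0.0674 0.0016
(320, 250) -0.0053 0.001
ready 0.0 -0.16525744101900172 18.7583
True contact 0.6125944583106924 -0.13871726148486924 19.7
```

```bash
cat > push2.py <<'E'
from h import *
X=lambda:(m.read_position()[:2]-org)@xa
F=lambda:-(np.mean([m.read_force() for _ in range(3)],0))[:2]@xa
x=X(); r=False
D=[]
for k in range(6):
    x+=.005; r=m.move_l(W(x,0,.046),feed=.04,threshold=8); D.append(round(F(),2))
    if r: break
print(r,"drag",D,X(),m.read_force(),m.read_time())
E
python3 push2.py
```

```text
False drag [np.float64(-0.04), np.float64(-0.5), np.float64(0.84), np.float64(-0.07), np.float64(-0.69), np.float64(-0.49)] -0.1082572231738505 [ 0.72812179 -0.63003384  0.29378377] 21.3667
```

```bash
python3 - <<'E'
from h import *
C,a=snap("wrist","w6.png"); _,b=snap("top","t6.png")
P=np.vstack([cv2.resize(a[100:400,180:500],None,fx=1.2,fy=1.2),cv2.resize(b[180:260,210:440],(384,134))])
b2=cv2.resize(m.snapshot("side")[130:230,290:410],(400,333),interpolation=cv2.INTER_CUBIC)
Q=np.zeros((P.shape[0],384+400,3),np.uint8);Q[:,:384]=P;Q[:333,384:]=b2
cv2.imwrite("pics/mix6.png",Q)
print(m.read_force(),m.read_position())
E
```

```text
[ 0.27588775  0.01436951 -1.17759492] [0.58682649 0.07768197 0.04599023]
```

View pics/mix6.png

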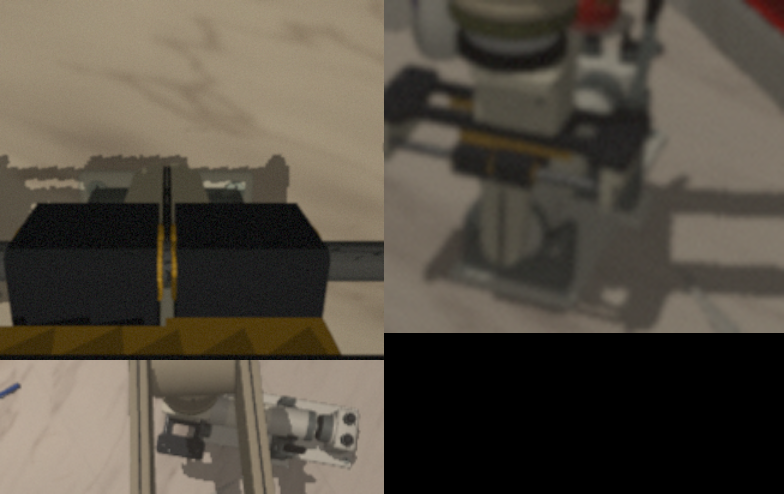

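The top view crop shows the finger behind the tail and the spigot near the inlet, so the cartridge is sliding with low drag. I'll continue by feel.

```bash
cat > push3.py <<'E'
from h import *
X=lambda:(m.read_position()[:2]-org)@xa
def F():
    v=[]
    for _ in range(4): v.append(m.read_force()); m.wait(.015)
    return -(np.mean(v,0))[:2]@xa
x=X(); L=[]
r=m.move_l(W(x+.018,0,.046),feed=.015,threshold=4); x=X(); f=F(); print(r,x,f,m.read_time())
while r and f<12 and len(L)<14:
    x+=.0004 if f<8 else .0002
    m.move_l(W(x,0,.046),feed=.01); f=F(); L.append((round(X(),5),round(f,2)))
m.wait(.2)
print(L,F(),m.read_force(),m.read_time())
E
python3 push3.py
```

```text
True -0.1025464194654734 0.2918873087138278 22.1917
[(np.float64(-0.10255), np.float64(4.54)), (np.float64(-0.10231), np.float64(5.76)), (np.float64(-0.10217), np.float64(6.74)), (np.float64(-0.10202), np.float64(7.41)), (np.float64(-0.10186), np.float64(9.1)), (np.float64(-0.1018), np.float64(9.54)), (np.float64(-0.10169), np.float64(9.93)), (np.float64(-0.10162), np.float64(10.68)), (np.float64(-0.10155), np.float64(11.21)), (np.float64(-0.10147), np.float64(11.8)), (np.float64(-0.1014), np.float64(12.07))] 12.240224958137215 [ 2.00382428 12.45866566 -2.73565549] 26.0
```

```bash
sed -i 's/^r=m.move_l.*$/r=True; f=F()/; s/f<12/f<15/; s/else .0002/else .0003/' push3.py; python3 push3.py && python3 - <<'E'
from h import *
x=(m.read_position()[:2]-org)@xa
m.move_l(W(x-.03,0,.046),feed=.08); m.move_l(W(x-.03,0,.26),feed=.25)
m.move_pose(W(-.0,.0,.31),QC); m.wait(.2)
C,I=snap("wrist","w7.png")
import pickle;pickle.dump(C,open("C7.pkl","wb"));print(m.read_time(),m.read_force())
E
```

```text
[(np.float64(-0.1021), np.float64(7.51)), (np.float64(-0.10189), np.float64(8.52)), (np.float64(-0.1018), np.float64(9.52)), (np.float64(-0.10169), np.float64(10.33)), (np.float64(-0.10157), np.float64(10.98)), (np.float64(-0.10145), np.float64(11.53)), (np.float64(-0.10134), np.float64(13.02)), (np.float64(-0.10122), np.float64(13.49)), (np.float64(-0.1011), np.float64(14.27)), (np.float64(-0.10103), np.float64(15.11))] 15.658314380520688 [ 1.57013034 15.4346749  -1.51120934] 29.575
32.0083 [ 0.42636307 -0.25575962 -0.14300409]
```

View pics/w7.png

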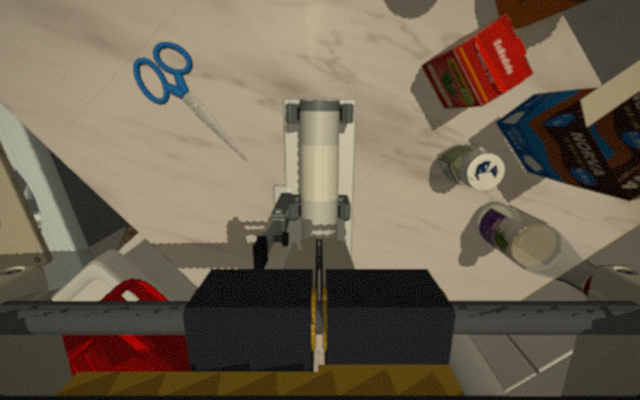

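w7 shows the cartridge home against the collar. The open clamp arm runs from its pivot at (283,205) to the thumb pad at (260,250), leaning outward. I'll compare that with projected angles and plan a 90°-yawed finger sweep.

```bash
cat > clamp.py <<'E'
from h import *
import pickle
h=.012
def P(t): return np.array([-.05+.088*np.cos(t)-h*np.sin(t), .107+.088*np.sin(t)+h*np.cos(t)])
Q2=down(xa)
def tip(t):  # finger half-width ~8mm; side contact when steep, corner/tip centre when flat
    s=np.clip((t-.3)/1.0,0,1); y,z=P(t); return W(.055,y-.010*s,z-.014*np.clip((t-1.0)/.5,0,1))
E
python3 - <<'E'
from clamp import *
C7=pickle.load(open("C7.pkl","rb"))
for t in(1.5,1.6,1.7,1.8,1.9,2.0): y,z=P(t); print(t,proj(C7,W(.055,y,z)).round(1), proj(C7,W(.055,-.05+.1*np.cos(t),.107+.1*np.sin(t))).round(1))
q=m.read_joints()
for p in [W(.055,-.14,.26),W(.055,-.14,.18)]+[tip(t) for t in(2,1.2,.6,.3,0,-.13)]:
    s=m.ik(p,Q2); print(p.round(3),None if s is None else np.round(s,2))
E
```

```text
1.5 [[260.4 254. ]] [[272.  259.2]]
1.6 [[251.4 253.5]] [[261.2 259.2]]
1.7 [[242.8 252.6]] [[250.6 258.8]]
1.8 [[234.9 251.4]] [[240.5 258. ]]
1.9 [[227.6 249.9]] [[231.  256.7]]
2.0 [[221.1 248.1]] [[222.3 254.9]]
[ 0.42  -0.058  0.26 ] [-0.26 -0.38  1.88 -0.    1.64  1.49]
[ 0.42  -0.058  0.18 ] [-0.26 -0.35  2.   -0.    1.49  1.49]
[ 0.452 -0.064  0.168] [-0.25 -0.24  1.94 -0.    1.44  1.5 ]
[ 0.52  -0.076  0.188] [-0.24 -0.06  1.73 -0.    1.46  1.51]
[ 0.57  -0.085  0.167] [-0.24  0.1   1.62 -0.    1.42  1.51]
[ 0.588 -0.089  0.144] [-0.24  0.16  1.59 -0.    1.39  1.51]
[ 0.595 -0.09   0.119] [-0.24  0.2   1.59 -0.    1.35  1.51]
[ 0.596 -0.09   0.107] [-0.24  0.21  1.6  -0.    1.33  1.51]
```

The clamp stands at about 1.55 rad. Sweeping it over to 0.3 rad with force guards.

```bash
python3 - <<'E'
from clamp import *
m.move_pose(W(.055,-.14,.30),Q2); m.move_l(W(.055,-.14,.17),feed=.2); m.wait(.1)
f0=m.read_force();L=[]
for t in (1.8,1.6,1.4,1.2,1.0,.8,.65,.5,.4,.3):
    r=m.move_l(tip(t),feed=.09,threshold=14); d=m.read_force()-f0
    L.append((t,r,round(-d[:2]@na,1),round(d[2],1)))
    if r: break
print(L,m.read_time())
snap("side","s8.png")
I=m.snapshot("side");cv2.imwrite("pics/s8c.png",cv2.resize(I[100:220,280:430],None,fx=4,fy=4,interpolation=cv2.INTER_CUBIC))
E
```

```text
[(1.8, False, np.float64(-0.0), np.float64(-0.6)), (1.6, False, np.float64(0.9), np.float64(-0.4)), (1.4, False, np.float64(0.1), np.float64(-0.7)), (1.2, False, np.float64(0.4), np.float64(-0.0)), (1.0, False, np.float64(0.0), np.float64(-1.2)), (0.8, False, np.float64(0.5), np.float64(-0.0)), (0.65, False, np.float64(0.3), np.float64(-0.9)), (0.5, False, np.float64(-0.3), np.float64(-1.0)), (0.4, False, np.float64(-1.3), np.float64(0.1)), (0.3, False, np.float64(0.7), np.float64(-1.8))] 37.825
```

View pics/s8c.png

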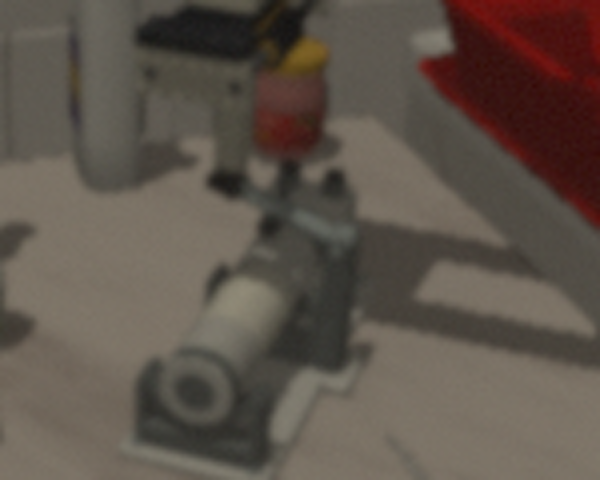

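The clamp bar now lies over the cartridge with the fingertip on the thumb pad at (225,180). Next I'll press down in small, felt steps.

```bash
cat > press.py <<'E'
from clamp import *
def F():
    v=[]
    for _ in range(4): v.append(m.read_force()[2]); m.wait(.01)
    return np.mean(v)
T=lambda t:W(.055,P(t)[0]+.001,P(t)[1])
b=F(); L=[]; z=m.read_position()[2]; xy=T(.05)[:2]
r=m.move_l([*xy,.090],feed=.012,threshold=6); f=F(); z=m.read_position()[2]; print(b,r,z,f,m.read_time())
while r and f<8.5 and len(L)<25 and m.read_time()<60:
    z-=.0006 if f<6 else .0003
    m.move_l([*xy,z],feed=.01); f=F(); L.append((round(m.read_position()[2],4),round(f,2)))
m.wait(.15);print(L,F(),m.read_force(),m.read_time())
E
python3 press.py
```

```text
-0.004615622667510227 True 0.11680332466253032 2.687780605119017 40.4
[(np.float64(0.1159), np.float64(8.71))] 8.898708718945116 [-7.73443238  0.8754093   7.86949734] 41.1167
```

```bash
cat > press2.py <<'E'
from clamp import *
def F():
    v=[]
    for _ in range(4): v.append(m.read_force()); m.wait(.01)
    v=np.mean(v,0); return v[2],v[:2]@na
p=m.read_position().copy(); L=[]; f,l=F(); z0=p[2]
for _ in range(16):
    if l<-2: p[:2]-=na*.0003
    elif f<9.3: p[2]-=.0003
    else: break
    if f>10.5: break
    m.move_l(p,feed=.01); f,l=F(); L.append((round(m.read_position()[2],4),round(f,2),round(l,2)))
m.wait(.2);print(L,F(),m.read_time())
E
python3 press2.py
```

```text
[(np.float64(0.1161), np.float64(4.67), np.float64(-0.16)), (np.float64(0.1161), np.float64(6.96), np.float64(-1.38)), (np.float64(0.116), np.float64(8.77), np.float64(-2.37)), (np.float64(0.116), np.float64(7.64), np.float64(-0.26)), (np.float64(0.1159), np.float64(8.4), np.float64(-1.94)), (np.float64(0.1157), np.float64(9.63), np.float64(-1.87))] (np.float64(9.519883281400311), np.float64(-2.082684930529055)) 43.1833
```

The thumb force is 9.5 N, so the foot bears with about 12 N. I'll retreat straight up, check and look.

```bash
python3 - <<'E'
from clamp import *
p=m.read_position().copy(); p[2]+=.1; m.move_l(p,feed=.1); 
m.move_pose(W(-.10,0,.30),QC); m.wait(.3)
a=m.snapshot("wrist");b=m.snapshot("side");t=m.snapshot("top")
Q=np.vstack([np.hstack([cv2.resize(a[100:360,220:420],(300,390)),cv2.resize(b[100:220,280:430],(480,390))]),cv2.resize(t[170:270,220:460],(780,200))])
cv2.imwrite("pics/mix9.png",Q);print(m.read_time(),m.read_force())
E
```

```text
45.9833 [0.04870698 0.15568935 0.39633832]
```

View pics/mix9.png

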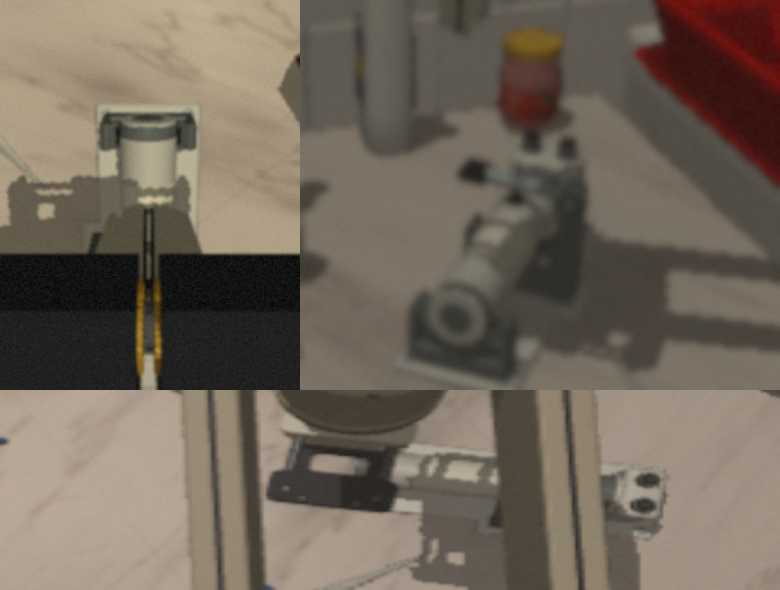

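The pictures show the cartridge lying in both Vs (tail at (150,125) in the wrist crop), the clamp arm level over it (thumb at (475,170) in the side crop), and the robot clear of everything. Handing in.

```bash
python3 -c "
from station import manip as m
print(m.finish_job())"
```

```text
the job is handed in; nothing more can be done
None
```

The cartridge is seated in the Vs, pressed onto the gasket (15.7 N at the tail, less 1–6 N drag) and clamped at about 12 N (from a 9.5 N thumb push); the job was handed in at about 46 s and no verdict was returned.

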